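# Zero the coffee grinder's burrs, count out six clicks and refit the hopper

### The arm

A 6-joint arm with a two-finger parallel gripper is mounted at the origin on a cart in front of the work surface, level with it; the furniture and walls round the work are solid. World frame = base frame: x ahead of the robot, y to its left, z up, the work surface at z = 0. Lengths are in m, angles in rad, forces in N, time in s.
With the tool pointing down it reaches from about 0.375 to 0.975 m from the base axis. Payload 3.8 kg.
Tool frame: the origin (TCP) lies midway between the tips of the shut fingers; the grasp point (between the pads) lies 19 mm behind it (hold_point_z is the distance from the TCP to the grasp point, in m); x points along the fingers, y is the direction in which the jaws open and shut, and the axes are right-handed (so a half turn about x gives the same grasp; the last joint's range is limited). The gripper opens to 85 mm and grips with 20 to 120 N. Pads are 22 mm wide; open, the fingers measure 114 mm over their backs; the gripper's body (76 mm by 85 mm) begins 54 mm behind the grasp point. The pads swing forward as they close: fully open they stand 13 mm farther back than shut.
Start: joints at [1.309, 0.264, 1.604, -0, 1.274, -0.037], TCP at [0.15, 0.658, 0.231] pointing down, gripper open.
Joint ranges: [-2.63, 2.63], [-0.94, 2.18], [0.31, 2.57], [-1.31, 4.45], [0, 2.66], [-2.55, 2.55]. Speed limits (rad/s): [2.57, 2.57, 3.14, 3.14, 3.14, 3.14].

### API

Orientations are given as a rotation vector (axis times angle).
In Python, from bench import * gives the robot as it stands.
- The arm moves only by the shell command python3 -m pendant 'ROWS'. ROWS is JSON, a list of rows, each a list of 3 entries, a list of its own where there are three numbers: the shift along the tool's x, y, z in units of 40 mm (1.0 is 40 mm), then the turn, a rotation vector about the tool's x, y, z in units of 5 degrees (1.0 is 5 degrees), then the gripper's target within -1 to 1 (fully open at 1, half-way at 0, shut at -1). A call has 1 to 5 rows; each row shifts and turns the commanded pose from where the row before left it, along the tool's axes as they then stand; what a row does not reach is not made up. A row lasts 1/8 s, in which the tool goes at most 62.5 mm and 10.7 degrees, less where a joint would pass 70% of its speed; a pose out of reach is approached as far as the arm can. A call is refused whole if a number of a shift passes 1 or a number of a turn 1, either way. A call with a gripper value outside its range is refused whole. The fingers move at their own pace and stop on an object; the grip force is fixed at half the most. Time passes only in rows, so rows that do not move let the fingers close. It gives the time, the measured TCP pose, the force and the opening at its end, in the units of the state.
- read_state(): the state, without advancing time (a new reading comes with each control period).
- camera(name): name is "scene" or "top" or "wrist"; returns a dict with "img" (420x560x3 uint8, red, green, blue), "fx", "fy", "cx", "cy" (pixels), "view" (4x4, takes a point from world to camera coordinates). Camera axes: x right, y up, looking along -z (the intrinsics and any distortion apply to the point x, -y, -z); pixel columns grow to the right and rows downward; lengths in m; the calibration is good to about 2 mm. A picture is of the moment at which its call begins. There is no depth.
- sign_off(): hands the job in, once; it reports no verdict.
The state is a dict: "clock": time; "joint_pos": joint angles; "qvel": joint speeds; "tau": joint torques, N m; "eef_pos": TCP position; "tcp_rot": TCP orientation; "wrist_force": force on the tool from outside, world axes, zero at the start; "ft_torque": the same for the moment, N m; "grip_width": finger opening in m.
Only numpy, scipy, OpenCV 4.12 (cv2) and the standard library are available. Lean on these libraries where they do the work, as an engineer would, in place of code of your own. Each camera call takes 0.05 s, during which the arm holds its last target.

### The job

Set the coffee grinder for filter coffee: turn its unmarked dial clockwise until you feel the burrs just touch, without forcing it, then turn it back exactly six clicks and let it rest in that notch. Then put the bean hopper squarely onto its seat over the dial, gently and fully home. Leave the other things on the table where they are.

Things in the scene. Friction and masses are not known exactly. Their poses are not given: they have to be found in the camera images.
- grinder: electric coffee grinder, fixed on the table: grey rounded housing 170 x 124 mm in plan (from 76 mm in front of its origin to 94 mm behind it), flat aluminium deck 125 mm high, grounds bin in a bay in front. On the deck stand the round hopper seat and, on that, the adjusting dial. Origin: on the table, on the dial's axis; x points to its back, z up.
- dial_top (a point): centre of the top face of the dial, on its upright axis. The dial is dark steel, round, knurled, without mark or scale: 46 mm across and 34 mm tall, from 135 to 169 mm above the table. This point is fixed to the housing: it does not turn with the dial or tell its setting. Seen from above, clockwise closes the burrs, counter-clockwise opens them. It starts 2 to 5 clicks open and opens 9 at most.
- dial_mid (a point): point on the dial's axis at mid-height, 152 mm above the table, fixed to the housing. How the dial feels: it clicks into a sprung notch every 20 degrees. Leaving a notch takes about 0.4 N m, falling to nothing halfway; then the next notch pulls it in with up to 0.35 N m. Let go, it settles in the nearest notch.
- burr_gap (a joint): gap between the burrs in the grinder, driven by the dial's fine thread: 0 in the notch where they just touch, 0.01 mm (0.00001 m) more per click open, far less than this reading's noise; negative when pressed together. Past touching, a burr spring resists too and the torque does not fall: it rises from 0.4 to about 1.2 N m half a click past. Let go, the dial springs back to the touching notch.
- hopper_seat (a point): centre of the deck under the hopper seat, on the dial's axis, 125 mm above the table; z up. The seat is a black round boss 84 mm across and 10 mm high with a 4 mm chamfer and the bean throat in its top; the hopper's mouth slips over it and the hopper's underside comes to rest on the deck at this height.
- hopper: empty bean hopper standing upright, 0.2 kg: clear plastic funnel, open below, with a round mouth of 88 mm inner and 95 mm outer diameter that slips over the seat and the dial, widening to 118 mm at its fixed black lid, which ends 83 mm above the underside; on the lid a black round grip knob 25 mm across, from 83 to 109 mm. Its yaw does not matter. Origin: centre of its underside; z up.
- hopper_knob (a point): centre of the top face of the hopper's grip knob, 109 mm above the hopper's underside.
- mug: cream tea mug 83 mm across, 94 mm high, with a handle; a bystander. Origin: centre of its underside.
- bean_tub: frosted white lidded tub 68 x 136 mm, 120 mm high; a bystander. Origin: centre of its underside.
- honey_jar: honey jar with a grey lid, 71 mm across, 110 mm high; a bystander. Origin: centre of its underside.
- tumbler: clear drinking glass upside down, 84 mm across, 140 mm high; a bystander. Origin: centre of its underside.
There are look-alikes about, which are no part of the job. Leave any red look-alike of the hopper alone.

How it is judged:
On the way, in this order (a step that is already met when the one before it is completed fails the run):
1. the dial is closed until the burrs touch (value of joint burr_gap below 2e-06 m), for 0.1 s.
2. the dial is turned back six clicks (value of joint burr_gap between 5.6e-05 and 6.4e-05 m), for 0.2 s.
3. the hopper sits fully home on its seat (horizontal distance between hopper and hopper_seat below 0.003 m and z of hopper in the frame of hopper_seat below 0.002 m and angle between hopper's own z axis and vertical below 0.03 rad), for 0.2 s.
At the end, for the whole second after the job is handed in: the dial rests in the sixth notch from burr contact (burr gap 0.056 to 0.064 mm), and the hopper stands released and at rest on its seat: within 3 mm of the axis, its underside less than 2 mm above the deck, tilted less than 0.03 rad (all of step 2 and all of step 3 and linear speed of hopper below 0.01 m/s and contact force between the fingers and anything else below 0.2 N); the robot touches nothing.
It fails at once if the dial is forced more than half a click past burr contact (value of joint burr_gap below -5e-06 m).
It fails at once if the hopper is dropped or pressed on the grinder with more than 50 N (contact force between hopper and grinder above 50 N).
It fails at once if another thing on the table is shifted by more than 30 mm (distance of any of mug, bean_tub, honey_jar, tumbler from where it was at the start of the episode above 0.03 m).
It also fails if it takes over 72 s, if anything falls off the work surface, if the arm or the gripper's body presses on something with over 40 N, if the wrist force passes 120 N, or if a joint passes its speed limit or range.

## Working session

There is one attempt and no reset: what is moved stays moved. The work goes in short steps, Python scripts to look and compute and a shell command to move; the robot and the scene stay as the last step left them, time stands still between calls to the robot, and variables do not carry over. Pictures are saved under pics/ and viewed, and the job is handed in when it is done.

```bash
ls; mkdir -p pics; cat > h.py <<'E'
from bench import *
import numpy as np, cv2
def snap(n,f):
    c=camera(n); cv2.imwrite('pics/'+f,c['img'][:,:,::-1]); return c
def st():
    s=read_state()
    for k in s: print(k,np.round(s[k],4).tolist())
E
python3 - <<'E'
from h import *
import pickle
st()
C={}
for n in ['scene','top','wrist']:
    C[n]=snap(n,n+'0.png'); c=C[n]
    print(n,c['fx'],c['fy'],c['cx'],c['cy'],[k for k in c]);print(np.round(c['view'],4))
pickle.dump(C,open('c0.pkl','wb'))
E
```

```text
pics
clock 0.0
joint_pos [1.3091, 0.2648, 1.6054, 0.0, 1.2737, -0.0369]
qvel [-0.0002, -0.0005, 0.0002, 0.0011, -0.0027, -0.0007]
tau [-0.0003, -51.5114, -36.7313, -0.0001, 0.0131, -0.0]
eef_pos [0.1503, 0.6573, 0.2299]
tcp_rot [0.1747, 1.5639, -0.1783]
wrist_force [0.5581, 0.6033, -0.2258]
ft_torque [-0.0001, -0.0215, -0.002]
grip_width 0.0852
scene 505.3718018093208 505.3718018093208 287.1830917719502 215.28407898715062 ['img', 'fx', 'fy', 'cx', 'cy', 'view']
[[ 0.4144  0.9099 -0.0186 -0.2833]
 [-0.6315  0.3022  0.7141  0.2845]
 [ 0.6554 -0.2841  0.6998 -2.0772]
 [ 0.      0.      0.      1.    ]]
top 468.22821146991555 468.22821146991555 286.838205209992 208.99931295739964 ['img', 'fx', 'fy', 'cx', 'cy', 'view']
[[-0.0025 -1.     -0.0096  0.0515]
 [ 0.7847 -0.0079  0.6199 -0.5522]
 [-0.6199 -0.006   0.7847 -1.5139]
 [ 0.      0.      0.      1.    ]]
wrist 328.15136024294515 328.15136024294515 286.8055301045951 209.97723780492026 ['img', 'fx', 'fy', 'cx', 'cy', 'view']
[[ 0.2221  0.975  -0.0018 -0.6745]
 [-0.94    0.2136 -0.266   0.0337]
 [-0.259   0.0607  0.964  -0.3766]
 [ 0.      0.      0.      1.    ]]
```

View pics/scene0.png

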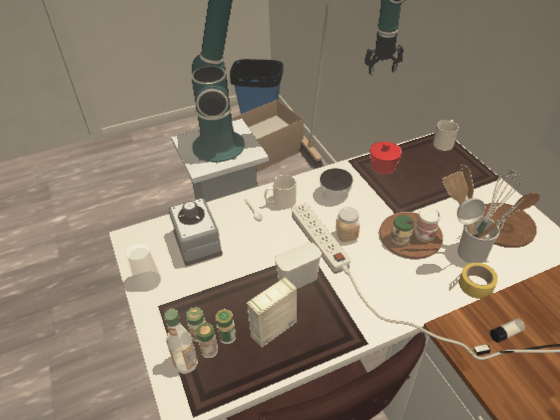

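View pics/top0.png

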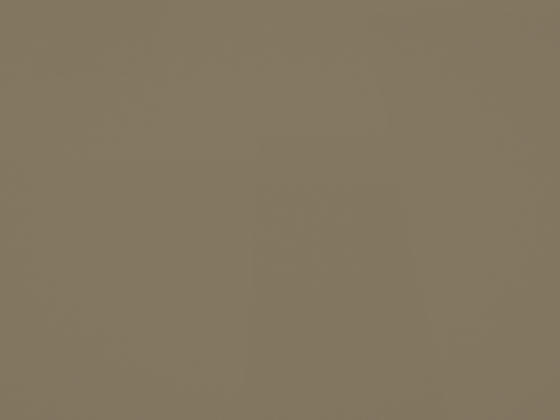

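View pics/wrist0.png

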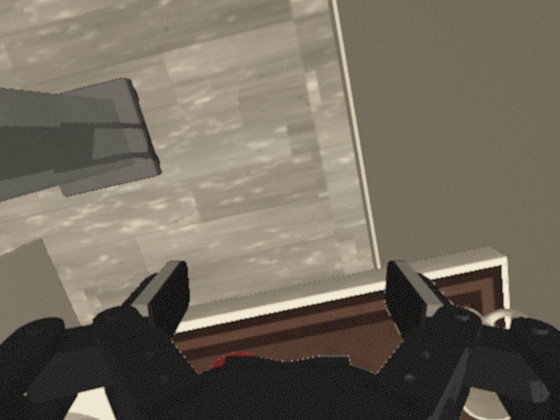

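```bash
python3 - <<'E'
import cv2,numpy as np
im=cv2.imread('pics/scene0.png')
a=cv2.resize(im[110:290,110:270],None,fx=4,fy=4,interpolation=cv2.INTER_CUBIC)[:600]
b=cv2.resize(im[120:260,240:440],None,fx=4,fy=4,interpolation=cv2.INTER_CUBIC)
cv2.imwrite('pics/crA.png',a);cv2.imwrite('pics/crB.png',b)
E
```

```text
(no output)
```

View pics/crA.png

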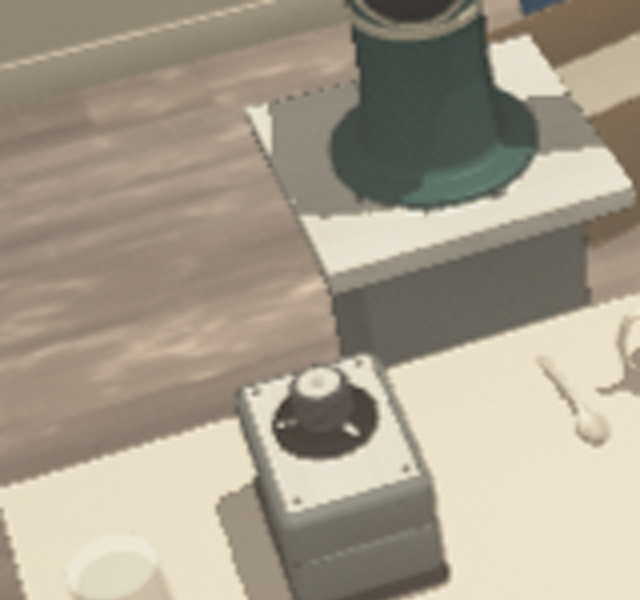

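View pics/crB.png

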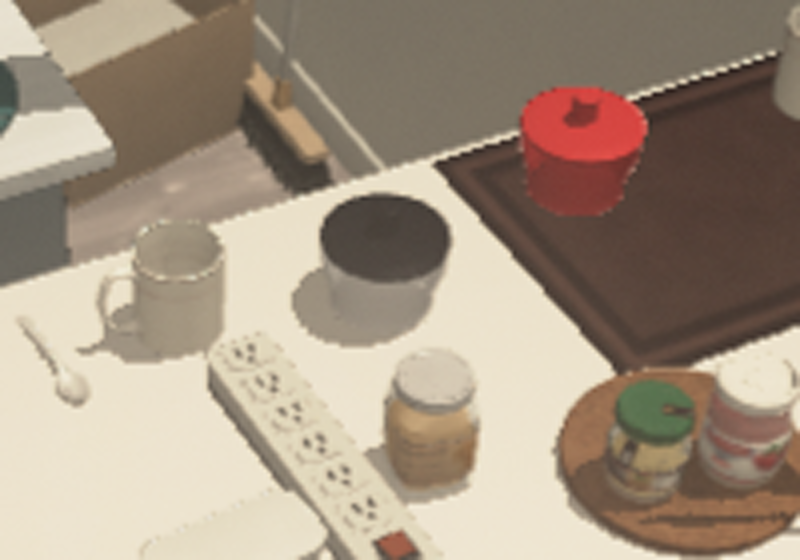

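```bash
cat >> h.py <<'E'
def ray(c,u,v,z):
    V=c['view'];R=V[:3,:3];t=V[:3,3]
    o=-R.T@t; d=R.T@np.array([(u-c['cx'])/c['fx'],-(v-c['cy'])/c['fy'],-1.])
    return o+d*(z-o[2])/d[2]
def proj(c,p):
    q=c['view'][:3,:3]@np.array(p,float)+c['view'][:3,3]
    return np.array([c['fx']*q[0]/-q[2]+c['cx'],c['fy']*-q[1]/-q[2]+c['cy']])
E
python3 - <<'E'
from h import *
import pickle
C=pickle.load(open('c0.pkl','rb'));c=C['scene'];im=c['img'].astype(int)
def fitplane(box,cond,z):
    u0,v0,u1,v1=box
    m=np.zeros(im.shape[:2],np.uint8); m[v0:v1,u0:u1]=cond(im[v0:v1,u0:u1])
    cs,_=cv2.findContours(m,cv2.RETR_EXTERNAL,cv2.CHAIN_APPROX_NONE); k=max(cs,key=cv2.contourArea)[:,0]
    P=np.array([ray(c,u,v,z)[:2] for u,v in k]).astype(np.float32)
    print('n',len(k),k.min(0),k.max(0),'circ',cv2.minEnclosingCircle(P),cv2.fitEllipse(P))
fitplane((310,160,365,210),lambda a:(a.max(2)<95),0.083)
fitplane((370,140,410,175),lambda a:(a[...,0]>120)&(a[...,1]<60),0.083)
for n,p in dict(mug=(285-0,183),).items(): print(n,ray(c,*p,0.094))
print('dialtop',ray(c,189.7,205.5,.169))
g=lambda u,v:(110+u/4,110+v/4)
for p in [(242,395),(372,357),(434,478),(290,515)]: print(ray(c,*g(*p),.125))
b=lambda u,v:(240+u/4,120+v/4)
for n,p,z in [('mug',(180,250),.094),('honey',(433,375),.11),('spoon',(75,390),0),('mughandle',(112,300),.05),('strip',(240,340),.03),('tumbler',(0,0),0)]: print(n,ray(c,*b(*p),z))
print('tumbler',ray(c,*g(113,555),.14))
E
```

```text
n 75 [320 169] [351 189] circ ((0.4761071503162384, 0.28578609228134155), 0.05769943445920944) ((0.4761863052845001, 0.2852138578891754), (0.1090303361415863, 0.11127134412527084), 64.22183990478516)
n 81 [371 154] [395 170] circ ((0.46513158082962036, 0.4821205139160156), 0.058583036065101624) ((0.4644477069377899, 0.4931102693080902), (0.059783417731523514, 0.10600604861974716), 95.92135620117188)
mug [0.43078078 0.10873947 0.094     ]
dialtop [ 0.47939054 -0.23785406  0.169     ]
[ 0.41906716 -0.29113668  0.125     ]
[ 0.42115671 -0.18213901  0.125     ]
[ 0.5747259  -0.18107498  0.125     ]
[ 0.56457803 -0.29298314  0.125     ]
mug [0.42835285 0.10983623 0.094     ]
honey [0.67346512 0.2222955  0.11      ]
spoon [ 0.45922343 -0.00748224  0.        ]
mughandle [0.41678266 0.04819841 0.05      ]
strip [0.49283279 0.13691562 0.03      ]
tumbler [-0.13863981  0.1477455   0.        ]
tumbler [ 0.56195166 -0.42439516  0.14      ]
```

```bash
cat >> h.py <<'E'
from scipy.spatial.transform import Rotation as Ro
def Rt(): return Ro.from_rotvec(read_state()['tcp_rot']).as_matrix()
def togo(p):
    s=read_state(); R=Rt(); d=np.array(p)-s['eef_pos']
    print('units',np.round(R.T@d/0.04,3),'d',np.round(d,4))
E
python3 - <<'E'
from h import *
print(np.round(Rt(),3)); 
V=camera('wrist')['view']; o=-V[:3,:3].T@V[:3,3]
print(o, Rt().T@(o-read_state()['eef_pos'])); print('look',-V[2,:3])
togo([.476,.285,.33])
E
```

```text
[[-0.     0.223  0.975]
 [-0.002  0.975 -0.223]
 [-1.    -0.002 -0.   ]]
[0.08390618 0.67344063 0.37094678] [-0.14053652  0.00044908 -0.06830293]
look [ 0.25908217 -0.06049261 -0.96395906]
units [-2.48  -7.269 10.013] d [ 0.3257 -0.3726  0.0996]
```

```bash
python3 -m pendant '[[[-0.3,-0.6,0.94],[0,0,0],1],[[-0.3,-0.6,0.94],[0,0,0],1],[[-0.3,-0.6,0.94],[0,0,0],1],[[-0.3,-0.6,0.94],[0,0,0],1],[[-0.3,-0.6,0.94],[0,0,0],1]]'
python3 -m pendant '[[[-0.1,-0.7,0.94],[0,0,0],1],[[-0.1,-0.7,0.94],[0,0,0],1],[[0,-0.7,0.94],[0,0,0],1],[[0,-0.7,0.94],[0,0,0],1],[[0,-0.7,0.94],[0,0,0],1]]'
python3 -m pendant '[[[0,-0.7,0.9],[0,0,0],1],[[0,0,0],[0,0,0],1]]'
python3 - <<'E'
from h import *
import pickle
c=snap('wrist','w1.png');pickle.dump(c,open('c1.pkl','wb'));st()
E
```

```text
clock: 0.82
eef_pos: [0.3078, 0.4979, 0.2915]
tcp_rot: [0.176, 1.564, -0.177]
wrist_force: [0.8, -0.6, -0.1]
grip_width: 0.0852
clock: 1.45
eef_pos: [0.4598, 0.3194, 0.2992]
tcp_rot: [0.176, 1.564, -0.176]
wrist_force: [1.4, -0.1, 0.2]
grip_width: 0.0851
clock: 1.7
eef_pos: [0.4895, 0.283, 0.299]
tcp_rot: [0.179, 1.563, -0.181]
wrist_force: [-0.7, 0.9, 1.1]
grip_width: 0.0853
clock 1.75
joint_pos [0.4829, 0.0212, 1.7553, 0.0003, 1.3657, -0.8602]
qvel [0.0367, -0.004, 0.0039, 0.0143, 0.0014, 0.006]
tau [-1.1589, -38.7541, -37.8033, -0.2025, -0.0378, -0.066]
eef_pos [0.4884, 0.2843, 0.299]
tcp_rot [0.1788, 1.5641, -0.1789]
wrist_force [-1.1026, 0.6819, -0.2338]
ft_torque [0.0357, 0.0184, 0.0231]
grip_width 0.0854
```

View pics/w1.png

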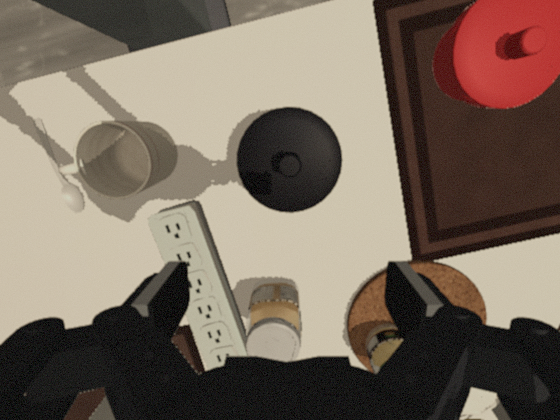

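```bash
cat >> h.py <<'E'
def fit(c,mask,z,seed=None):
    n,l=cv2.connectedComponents(mask.astype(np.uint8)); k=l[seed[1],seed[0]]
    m=(l==k).astype(np.uint8)
    cs,_=cv2.findContours(m,cv2.RETR_EXTERNAL,cv2.CHAIN_APPROX_NONE); K=max(cs,key=cv2.contourArea)[:,0]
    P=np.array([ray(c,u,v,z)[:2] for u,v in K]).astype(np.float32)
    print('box',K.min(0),K.max(0),'circ',np.round(cv2.minEnclosingCircle(P)[0],4),round(cv2.minEnclosingCircle(P)[1],4),'ell',np.round(np.hstack([np.ravel(x) for x in cv2.fitEllipse(P)]),4))
E
python3 - <<'E'
from h import *
import pickle
c=pickle.load(open('c1.pkl','rb'));im=c['img']
fit(c,im.max(2)<75,.083,(270,150))
cv2.imwrite('pics/k1.png',cv2.convertScaleAbs(cv2.resize(im[95:225,225:355,::-1],None,fx=4,fy=4,interpolation=cv2.INTER_CUBIC),alpha=3))
E
```

```text
box [237 108] [340 211] circ [0.4661 0.291 ] 0.0566 ell [4.661000e-01 2.911000e-01 1.110000e-01 1.119000e-01 1.524197e+02]
```

View pics/k1.png

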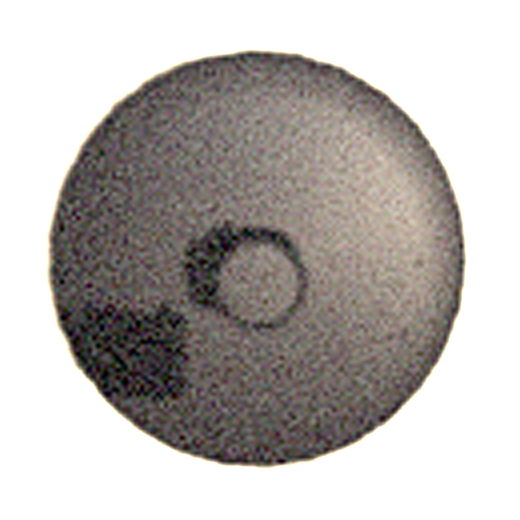

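```bash
python3 - <<'E'
from h import *
import pickle
c=pickle.load(open('c1.pkl','rb'));im=c['img']
fit(c,im.max(2)<75,.070,(270,150))
print(ray(c,290.4,165.8,.109),ray(c,302,166,.109)-ray(c,279,166,.109))
togo([.44,-.238,.34])
E
```

```text
box [237 108] [340 211] circ [0.4677 0.2907] 0.0586 ell [4.677000e-01 2.908000e-01 1.150000e-01 1.160000e-01 1.524197e+02]
[0.46779118 0.2922643  0.109     ] [0.0052439  0.02258633 0.        ]
units [ -1.025 -12.994   1.768] d [-0.0484 -0.5223  0.041 ]
```

```bash

python3 -m pendant '[[[-0.3,-0.95,0.23],[0,0,0],1],[[-0.3,-0.95,0.23],[0,0,0],1],[[-0.3,-0.95,0.23],[0,0,0],1],[[-0.3,-0.95,0.23],[0,0,0],1],[[-0.3,-0.95,0.23],[0,0,0],1]]'
python3 -m pendant '[[[0,-0.95,0.23],[0,0,0],1],[[0,-0.95,0.23],[0,0,0],1],[[0,-0.95,0.23],[0,0,0],1],[[0,-0.95,0.23],[0,0,0],1],[[0,-0.95,0.23],[0,0,0],1]]'
python3 -m pendant '[[[0,-0.95,0.23],[0,0,0],1],[[0,-0.95,0.23],[0,0,0],1],[[0,-0.95,0.23],[0,0,0],1],[[0,0,0],[0,0,0],1],[[0,0,0],[0,0,0],1]]'
python3 - <<'E'
from h import *
import pickle
c=snap('wrist','w2.png');pickle.dump(c,open('c2.pkl','wb'));st()
E
```

```text
clock: 2.38
eef_pos: [0.4897, 0.0902, 0.3597]
tcp_rot: [0.175, 1.564, -0.174]
wrist_force: [0.4, 0.6, -0.1]
grip_width: 0.0856
clock: 3.0
eef_pos: [0.4928, -0.1053, 0.3593]
tcp_rot: [0.176, 1.563, -0.175]
wrist_force: [0.7, 0.6, -0.0]
grip_width: 0.0852
clock: 3.62
eef_pos: [0.4946, -0.2215, 0.3591]
tcp_rot: [0.177, 1.564, -0.175]
wrist_force: [0.2, 0.2, 0.0]
grip_width: 0.0852
clock 3.675
joint_pos [-0.4672, -0.043, 1.7111, 0.0008, 1.4739, -1.8147]
qvel [0.0049, -0.0039, 0.0018, -0.0045, -0.0008, -0.0039]
tau [-0.4571, -35.5627, -38.3147, -0.0276, -0.0123, 0.0053]
eef_pos [0.4946, -0.2213, 0.3592]
tcp_rot [0.1761, 1.5638, -0.1747]
wrist_force [-0.8895, 0.4735, -0.0471]
ft_torque [0.0658, -0.0023, -0.002]
grip_width 0.0855
```

View pics/w2.png

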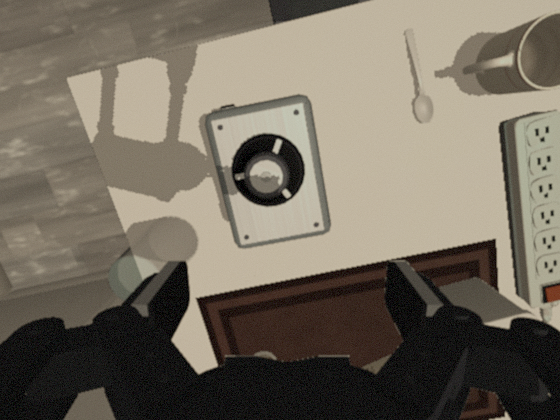

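```bash
python3 - <<'E'
from h import *
import pickle
c=pickle.load(open('c2.pkl','rb'));im=c['img']
m=(im.max(2)<62).astype(np.uint8); m[:,:215]=0
m=cv2.morphologyEx(m,cv2.MORPH_CLOSE,np.ones((9,9)))
fit(c,m,.133,(245,185))
cv2.imwrite('pics/k2.png',cv2.convertScaleAbs(cv2.resize(im[120:220,215:325,::-1],None,fx=5,fy=5,interpolation=cv2.INTER_CUBIC),alpha=1.5))
E
```

```text
box [232 134] [303 205] circ [ 0.4772 -0.2388] 0.0405 ell [ 0.4772 -0.2386  0.0793  0.0796  2.4789]
```

View pics/k2.png

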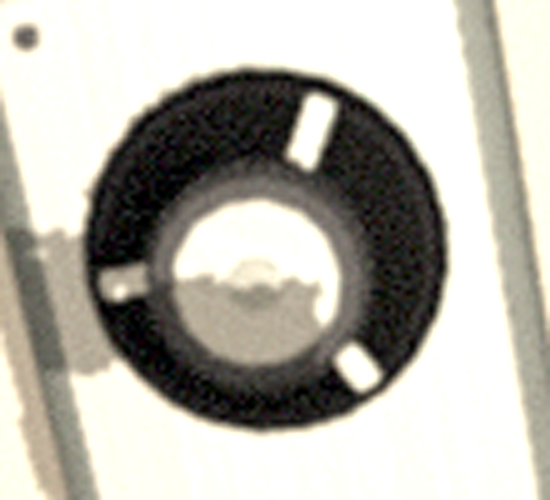

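```bash
python3 - <<'E'
from h import *
import pickle
c=pickle.load(open('c2.pkl','rb'))
print(ray(c,266.2,176.4,.169))
togo([.4775,-.2385,.25])
E
python3 -m pendant '[[[0,0,0],[1,0,0],1],[[0,0,0],[1,0,0],1],[[0,0,0],[1,0,0],1],[[0,0,0],[1,0,0],1],[[0,0,0],[1,0,0],1]]'
python3 -m pendant '[[[0,0,0],[1,0,0],1],[[0,0,0],[1,0,0],1],[[0,0,0],[1,0,0],1],[[0,0,0],[1,0,0],1],[[0,0,0],[1,0,0],1]]'
python3 -m pendant '[[[0,0,0],[1,0,0],1],[[0,0,0],[1,0,0],1],[[0,0,0],[1,0,0],1],[[0,0,0],[1,0,0],1],[[0,0,0],[1,0,0],1]]'
python3 - <<'E'
from h import *
import pickle
c=snap('wrist','w3.png');pickle.dump(c,open('c3.pkl','wb'));st();print(np.round(Rt(),3))
im=c['img']
E
```

```text
[ 0.4779066  -0.23830049  0.169     ]
units [ 2.73  -0.516 -0.32 ] d [-0.0171 -0.0172 -0.1092]
clock: 4.3
eef_pos: [0.4946, -0.221, 0.3595]
tcp_rot: [0.518, 1.508, -0.518]
wrist_force: [-0.6, -0.1, 0.1]
grip_width: 0.0856
clock: 4.92
eef_pos: [0.4946, -0.2211, 0.3595]
tcp_rot: [0.855, 1.396, -0.854]
wrist_force: [0.9, 0.5, -0.0]
grip_width: 0.0856
clock: 5.55
eef_pos: [0.4946, -0.221, 0.3595]
tcp_rot: [1.183, 1.226, -1.182]
wrist_force: [-0.5, -1.1, 1.1]
grip_width: 0.0857
clock 5.6
joint_pos [-0.4666, -0.0436, 1.7111, 0.0005, 1.4738, -0.5005]
qvel [-0.0031, 0.0019, -0.0021, -0.0011, 0.001, -0.1454]
tau [-0.229, -35.7199, -38.3154, -0.0265, -0.0124, 0.0371]
eef_pos [0.4946, -0.2211, 0.3595]
tcp_rot [1.1847, 1.2249, -1.1838]
wrist_force [-0.3203, 0.6893, -0.23]
ft_torque [0.039, -0.0187, 0.0439]
grip_width 0.0854
[[ 0.     0.999  0.034]
 [ 0.     0.034 -0.999]
 [-1.     0.    -0.   ]]
```

View pics/w3.png

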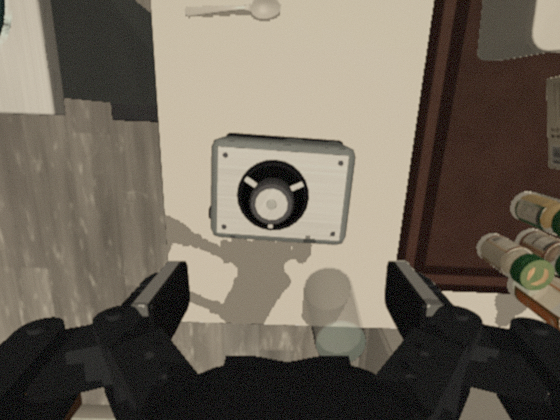

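```bash
python3 - <<'E'
from h import *
import pickle
c=pickle.load(open('c3.pkl','rb'));im=c['img']
m=(im.max(2)<62).astype(np.uint8); m[:,:225]=0;m[:155]=0;m[:,320:]=0;m[238:]=0
m=cv2.morphologyEx(m,cv2.MORPH_CLOSE,np.ones((9,9)))
fit(c,m,.133,(245,185))
m=(im.max(2)>95).astype(np.uint8); m=cv2.morphologyEx(m,cv2.MORPH_OPEN,np.ones((5,5)))
fit(c,m,.169,(265,205))
print(np.round(proj(c,[.4775,-.2385,.169]),1))
togo([.4775,-.2385,.25])
E
```

```text
box [238 161] [307 228] circ [ 0.4784 -0.2376] 0.0403 ell [ 4.78300e-01 -2.37700e-01  7.90000e-02  7.93000e-02  1.51125e+02]
box [255 188] [288 220] circ [ 0.4783 -0.2386] 0.0181 ell [ 0.4783 -0.2385  0.0347  0.035   5.3834]
[270.4 204.1]
units [ 2.738 -0.444  0.422] d [-0.0171 -0.0174 -0.1095]
```

```bash

python3 -m pendant '[[[0.9,-0.2,0.2],[0,0,0],1],[[0.9,-0.23,0.22],[0,0,0],1],[[0.8,0,0],[0,0,0],1],[[0,0,0],[0,0,0],1]]'
python3 - <<'E'
from h import *
togo([.478,-.2383,.141])
c=snap('wrist','w4.png')
E
```

```text
clock: 6.1
eef_pos: [0.476, -0.2381, 0.2523]
tcp_rot: [1.18, 1.234, -1.183]
wrist_force: [0.5, 0.5, -0.1]
grip_width: 0.0853
units [2.783 0.063 0.016] d [ 0.002  -0.0002 -0.1113]
```

View pics/w4.png

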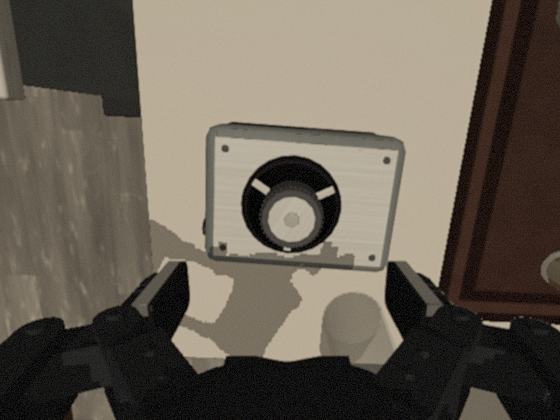

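```bash

python3 -m pendant '[[[0.8,0.06,0.02],[0,0,0],1],[[0.8,0,0],[0,0,0],1],[[0.7,0,0],[0,0,0],1],[[0.48,0,0],[0,0,0],1],[[0,0,0],[0,0,0],1]]'
python3 - <<'E'
from h import *
togo([.478,-.2383,.141]);st()
E
```

```text
clock: 6.78
eef_pos: [0.4801, -0.2405, 0.1438]
tcp_rot: [1.181, 1.228, -1.182]
wrist_force: [0.1, -0.4, 0.4]
grip_width: 0.0858
units [ 0.07  -0.051 -0.057] d [-0.0021  0.0022 -0.0028]
clock 6.775
joint_pos [-0.5108, 0.0774, 1.9895, 0.0, 1.076, -0.5485]
qvel [-0.0035, -0.0171, -0.0288, -0.0003, 0.0107, -0.0005]
tau [0.0151, -37.5708, -33.4345, 0.0015, -0.1433, -0.0018]
eef_pos [0.4801, -0.2405, 0.1438]
tcp_rot [1.1814, 1.2281, -1.1819]
wrist_force [0.0936, -0.4315, 0.4008]
ft_torque [-0.0256, 0.0282, 0.0562]
grip_width 0.0858
```

```bash

python3 -m pendant '[[[0,0,0],[0,0,0],1]]'
python3 -c "
from h import *
togo([.478,-.2383,.141])"
python3 -m pendant '[[[0.05,-0.05,-0.06],[0,0,0],0.2],[[0,0,0],[0,0,0],0]]'
python3 -c "
from h import *
togo([.478,-.2383,.141]);st()"
```

```text
clock: 6.9
eef_pos: [0.4814, -0.2414, 0.1458]
tcp_rot: [1.182, 1.224, -1.181]
wrist_force: [-0.7, 0.0, -0.5]
grip_width: 0.0851
units [ 0.119 -0.083 -0.082] d [-0.0034  0.0031 -0.0048]
clock: 7.15
eef_pos: [0.4783, -0.2387, 0.1428]
tcp_rot: [1.182, 1.226, -1.181]
wrist_force: [0.5, 1.0, -0.9]
grip_width: 0.0517
units [ 0.044 -0.007 -0.009] d [-0.0003  0.0004 -0.0018]
clock 7.15
joint_pos [-0.5094, 0.0724, 1.997, 0.0, 1.0712, -0.5465]
qvel [-0.0022, 0.0052, 0.0005, -0.0028, -0.0018, -0.0017]
tau [0.0285, -37.9643, -33.8981, 0.0074, -0.0135, 0.0062]
eef_pos [0.4783, -0.2387, 0.1428]
tcp_rot [1.1819, 1.2255, -1.1815]
wrist_force [0.4956, 1.0422, -0.8652]
ft_torque [0.0015, 0.0289, 0.0181]
grip_width 0.0517
```

```bash

python3 -m pendant '[[[0,0,0],[0,0,0],-1],[[0,0,0],[0,0,0],-1],[[0,0,0],[0,0,0],-1]]'
python3 -c "
from h import *
togo([.478,-.2383,.141]);st()"
```

```text
clock: 7.52
eef_pos: [0.4787, -0.2387, 0.1431]
tcp_rot: [1.182, 1.225, -1.181]
wrist_force: [-0.0, 1.9, 6.4]
grip_width: 0.044
units [ 0.052 -0.016 -0.01 ] d [-0.0007  0.0004 -0.0021]
clock 7.525
joint_pos [-0.5094, 0.0726, 1.9962, 0.0004, 1.0716, -0.5465]
qvel [-0.0004, -0.0003, 0.0002, 0.0009, -0.0025, -0.0006]
tau [-0.6672, -34.9116, -31.8687, -0.3534, -0.5424, -0.0077]
eef_pos [0.4787, -0.2387, 0.1431]
tcp_rot [1.1823, 1.2254, -1.1812]
wrist_force [-0.0249, 1.8815, 6.3807]
ft_torque [0.3305, 0.1294, -0.0026]
grip_width 0.044
```

```bash
cat > q.py <<'E'
from h import *
s=read_state();R=Rt(); print('cw deg',round(-np.degrees(np.arctan2(R[1,1],R[0,1])),1),'j6',round(np.degrees(s['joint_pos'][5]),1),'tq',np.round(s['ft_torque'],3),'tau6',round(s['tau'][5],3),'F',np.round(s['wrist_force'],1),'w',round(s['grip_width'],4),'t',round(s['clock'],2),'p',np.round(s['eef_pos'],4))
E
python3 q.py
for i in 1; do python3 -m pendant '[[[0,0,0],[0.5,0,0],-1]]' >/dev/null; python3 q.py; done
python3 -m pendant '[[[0,0,0],[0.5,0,0],-1]]' >/dev/null; python3 q.py
python3 -m pendant '[[[0,0,0],[0.5,0,0],-1]]' >/dev/null; python3 q.py
python3 -m pendant '[[[0,0,0],[0.5,0,0],-1]]' >/dev/null; python3 q.py
python3 -m pendant '[[[0,0,0],[0.5,0,0],-1]]' >/dev/null; python3 q.py
python3 -m pendant '[[[0,0,0],[0.5,0,0],-1]]' >/dev/null; python3 q.py
python3 -m pendant '[[[0,0,0],[0.5,0,0],-1]]' >/dev/null; python3 q.py
python3 -m pendant '[[[0,0,0],[0.5,0,0],-1]]' >/dev/null; python3 q.py
```

```text
cw deg -2.1 j6 -31.3 tq [ 0.33   0.129 -0.003] tau6 -0.008 F [-0.   1.9  6.4] w 0.044 t 7.53 p [ 0.4787 -0.2387  0.1431]
cw deg 0.4 j6 -28.8 tq [0.338 0.121 0.295] tau6 -0.064 F [-0.5  2.6  5.4] w 0.0443 t 7.65 p [ 0.4787 -0.2386  0.1431]
cw deg 2.9 j6 -26.3 tq [0.309 0.029 0.238] tau6 -0.124 F [0.  2.2 6.3] w 0.0442 t 7.78 p [ 0.4788 -0.2387  0.1431]
cw deg 5.4 j6 -23.8 tq [0.231 0.079 0.157] tau6 -0.228 F [-0.1  2.6  5.9] w 0.0442 t 7.9 p [ 0.4788 -0.2387  0.1431]
cw deg 8.0 j6 -21.2 tq [ 0.269  0.094 -0.012] tau6 -0.325 F [-0.9  1.8  4.9] w 0.0438 t 8.03 p [ 0.4788 -0.2387  0.1431]
cw deg 10.5 j6 -18.7 tq [ 0.269  0.063 -0.132] tau6 -0.421 F [-0.8  2.   5.7] w 0.0438 t 8.15 p [ 0.4789 -0.2388  0.1431]
cw deg 13.0 j6 -16.2 tq [ 0.204  0.032 -0.133] tau6 -0.524 F [0.  1.  5.1] w 0.044 t 8.28 p [ 0.4789 -0.2388  0.1431]
cw deg 15.5 j6 -13.7 tq [ 0.314  0.044 -0.279] tau6 -0.651 F [-0.5  1.3  5. ] w 0.0441 t 8.4 p [ 0.479  -0.2389  0.1431]
cw deg 18.0 j6 -11.2 tq [ 0.423 -0.     0.206] tau6 -0.163 F [0.9 3.4 5.3] w 0.0444 t 8.53 p [ 0.479  -0.2387  0.1431]
```

```bash

python3 -m pendant '[[[0,0,0],[0.5,0,0],-1]]' >/dev/null; python3 q.py
python3 -m pendant '[[[0,0,0],[0.5,0,0],-1]]' >/dev/null; python3 q.py
python3 -m pendant '[[[0,0,0],[0.5,0,0],-1]]' >/dev/null; python3 q.py
python3 -m pendant '[[[0,0,0],[1,0,0],-1]]' >/dev/null; python3 q.py
python3 -m pendant '[[[0,0,0],[0.5,0,0],-1]]' >/dev/null; python3 q.py
python3 -m pendant '[[[0,0,0],[0.5,0,0],-1]]' >/dev/null; python3 q.py
python3 -m pendant '[[[0,0,0],[0.5,0,0],-1]]' >/dev/null; python3 q.py
python3 -m pendant '[[[0,0,0],[0.5,0,0],-1]]' >/dev/null; python3 q.py
```

```text
cw deg 20.4 j6 -8.8 tq [ 0.318 -0.029  0.382] tau6 0.037 F [1.2 1.8 5.5] w 0.0437 t 8.65 p [ 0.479  -0.2387  0.1431]
cw deg 22.9 j6 -6.3 tq [ 0.283 -0.091  0.203] tau6 -0.121 F [1.  1.5 5.7] w 0.044 t 8.78 p [ 0.4791 -0.2387  0.1431]
cw deg 25.4 j6 -3.8 tq [0.271 0.022 0.17 ] tau6 -0.227 F [1.6 1.6 4.8] w 0.0439 t 8.9 p [ 0.4791 -0.2388  0.1431]
cw deg 30.5 j6 1.3 tq [ 0.236 -0.079 -0.044] tau6 -0.878 F [1.8 0.4 3.6] w 0.0438 t 9.03 p [ 0.4792 -0.2389  0.1431]
cw deg 33.0 j6 3.8 tq [ 0.241 -0.018 -0.153] tau6 -0.416 F [0.9 1.7 4. ] w 0.044 t 9.15 p [ 0.4792 -0.2389  0.1431]
cw deg 35.5 j6 6.3 tq [ 0.21  -0.1   -0.287] tau6 -0.646 F [1.2 0.  3.4] w 0.0439 t 9.28 p [ 0.4793 -0.239   0.1431]
cw deg 38.0 j6 8.8 tq [ 0.359 -0.149  0.209] tau6 -0.169 F [1.9 2.2 4.9] w 0.0438 t 9.4 p [ 0.4793 -0.2388  0.1431]
cw deg 40.4 j6 11.2 tq [ 0.304 -0.094  0.367] tau6 0.037 F [1.6 1.  4.4] w 0.0441 t 9.53 p [ 0.4794 -0.2388  0.1431]
```

```bash

python3 -m pendant '[[[0,0,0],[0.5,0,0],-1]]' >/dev/null; python3 q.py
```

```text
cw deg 42.9 j6 13.7 tq [ 0.245 -0.134  0.223] tau6 -0.12 F [ 2.5 -0.2  2.7] w 0.044 t 9.65 p [ 0.4794 -0.2389  0.1431]
```

Falling again: an ordinary notch. On to the next.

```bash

python3 -m pendant '[[[0,0,0],[0.5,0,0],-1]]' >/dev/null; python3 q.py
python3 -m pendant '[[[0,0,0],[1,0,0],-1]]' >/dev/null; python3 q.py
python3 -m pendant '[[[0,0,0],[0.5,0,0],-1]]' >/dev/null; python3 q.py
python3 -m pendant '[[[0,0,0],[0.5,0,0],-1]]' >/dev/null; python3 q.py
python3 -m pendant '[[[0,0,0],[0.5,0,0],-1]]' >/dev/null; python3 q.py
python3 -m pendant '[[[0,0,0],[0.5,0,0],-1]]' >/dev/null; python3 q.py
```

```text
cw deg 45.4 j6 16.2 tq [ 0.26  -0.176  0.131] tau6 -0.225 F [2.7 1.3 4.4] w 0.0442 t 9.78 p [ 0.4794 -0.239   0.1431]
cw deg 50.5 j6 21.3 tq [ 0.171 -0.195 -0.056] tau6 -0.877 F [ 2.7 -1.1  4.1] w 0.0438 t 9.9 p [ 0.4795 -0.2391  0.1431]
cw deg 53.0 j6 23.8 tq [ 0.116 -0.155 -0.114] tau6 -0.415 F [ 2.  -0.9  3.1] w 0.0439 t 10.03 p [ 0.4796 -0.2391  0.1431]
cw deg 55.5 j6 26.3 tq [ 0.057 -0.167 -0.245] tau6 -0.644 F [2.5 0.1 3. ] w 0.0438 t 10.15 p [ 0.4796 -0.2392  0.1431]
cw deg 58.0 j6 28.8 tq [ 0.277 -0.298  0.236] tau6 -0.175 F [2.3 1.5 3.6] w 0.0445 t 10.28 p [ 0.4796 -0.2391  0.1431]
cw deg 60.4 j6 31.2 tq [ 0.223 -0.217  0.56 ] tau6 0.271 F [2.1 0.7 3.2] w 0.0441 t 10.4 p [ 0.4796 -0.2392  0.1431]
```

```bash

python3 -m pendant '[[[0,0,0],[0.25,0,0],-1]]' >/dev/null; python3 q.py
```

```text
cw deg 61.6 j6 32.4 tq [ 0.208 -0.395  0.69 ] tau6 0.55 F [ 3.3 -0.8  3.8] w 0.044 t 10.53 p [ 0.4796 -0.2392  0.1431]
```

```bash

python3 -m pendant '[[[0,0,0],[-0.5,0,0],-1],[[0,0,0],[-0.25,0,0],-1],[[0,0,0],[0,0,0],-1],[[0,0,0],[0,0,0],-1]]' >/dev/null; python3 q.py
python3 -m pendant '[[[0,0,0],[-0.5,0,0],-1]]' >/dev/null; python3 q.py
python3 -m pendant '[[[0,0,0],[-0.5,0,0],-1]]' >/dev/null; python3 q.py
python3 -m pendant '[[[0,0,0],[-1,0,0],-1]]' >/dev/null; python3 q.py
python3 -m pendant '[[[0,0,0],[-1,0,0],-1]]' >/dev/null; python3 q.py
python3 -m pendant '[[[0,0,0],[-1,0,0],-1]]' >/dev/null; python3 q.py
echo click1; python3 -m pendant '[[[0,0,0],[-0.5,0,0],-1]]' >/dev/null; python3 q.py
python3 -m pendant '[[[0,0,0],[-0.5,0,0],-1]]' >/dev/null; python3 q.py
python3 -m pendant '[[[0,0,0],[-1,0,0],-1]]' >/dev/null; python3 q.py
python3 -m pendant '[[[0,0,0],[-1,0,0],-1]]' >/dev/null; python3 q.py
python3 -m pendant '[[[0,0,0],[-1,0,0],-1]]' >/dev/null; python3 q.py
```

```text
cw deg 57.9 j6 28.7 tq [ 0.116 -0.579  0.006] tau6 0.022 F [4.8 0.  5. ] w 0.0443 t 11.03 p [ 0.4795 -0.2391  0.143 ]
cw deg 55.4 j6 26.2 tq [ 0.133 -0.535 -0.37 ] tau6 0.066 F [ 4.6 -0.4  5.9] w 0.0439 t 11.15 p [ 0.4795 -0.2392  0.1431]
cw deg 52.9 j6 23.7 tq [ 0.15  -0.58  -0.217] tau6 0.126 F [ 3.9 -1.   5.2] w 0.0439 t 11.28 p [ 0.4795 -0.2391  0.1431]
cw deg 47.8 j6 18.6 tq [ 0.176 -0.564 -0.056] tau6 0.786 F [5.  0.6 5.2] w 0.0439 t 11.4 p [ 0.4794 -0.239   0.143 ]
cw deg 42.8 j6 13.6 tq [ 0.24  -0.513  0.165] tau6 0.872 F [4.1 1.  5.9] w 0.0442 t 11.53 p [ 0.4793 -0.2389  0.1431]
cw deg 37.8 j6 8.6 tq [-0.068 -0.396 -0.327] tau6 0.523 F [ 3.7 -0.9  5.4] w 0.044 t 11.65 p [ 0.4793 -0.239   0.1431]
click1
cw deg 35.4 j6 6.2 tq [ 0.141 -0.421 -0.389] tau6 -0.141 F [3.5 0.9 6.3] w 0.0439 t 11.78 p [ 0.4792 -0.239   0.1431]
cw deg 32.9 j6 3.7 tq [ 0.119 -0.379 -0.238] tau6 0.121 F [3.1 0.6 5.8] w 0.0438 t 11.9 p [ 0.4792 -0.2389  0.1431]
cw deg 27.8 j6 -1.4 tq [ 0.262 -0.439 -0.061] tau6 0.785 F [3.7 1.5 7.3] w 0.0442 t 12.03 p [ 0.4791 -0.2388  0.1431]
cw deg 22.8 j6 -6.4 tq [ 0.276 -0.4    0.145] tau6 0.872 F [2.1 1.1 5.9] w 0.0442 t 12.15 p [ 0.479  -0.2387  0.1431]
cw deg 17.8 j6 -11.4 tq [-0.027 -0.286 -0.36 ] tau6 0.53 F [3.  0.1 6.9] w 0.0439 t 12.28 p [ 0.479  -0.2388  0.1431]
```

```bash

python3 -m pendant '[[[0,0,0],[-1,0,0],-1],[[0,0,0],[-1,0,0],-1],[[0,0,0],[-1,0,0],-1],[[0,0,0],[-1,0,0],-1]]' >/dev/null; python3 q.py
python3 -m pendant '[[[0,0,0],[-1,0,0],-1],[[0,0,0],[-1,0,0],-1],[[0,0,0],[-1,0,0],-1],[[0,0,0],[-1,0,0],-1]]' >/dev/null; python3 q.py
python3 -m pendant '[[[0,0,0],[-1,0,0],-1],[[0,0,0],[-1,0,0],-1],[[0,0,0],[-1,0,0],-1],[[0,0,0],[-1,0,0],-1]]' >/dev/null; python3 q.py
python3 -m pendant '[[[0,0,0],[-1,0,0],-1]]' >/dev/null; python3 q.py
python3 -m pendant '[[[0,0,0],[-1,0,0],-1]]' >/dev/null; python3 q.py
python3 -m pendant '[[[0,0,0],[-0.5,0,0],-1]]' >/dev/null; python3 q.py
python3 -m pendant '[[[0,0,0],[-0.5,0,0],-1]]' >/dev/null; python3 q.py
python3 -m pendant '[[[0,0,0],[-0.5,0,0],-1]]' >/dev/null; python3 q.py
python3 -m pendant '[[[0,0,0],[-0.5,0,0],-1]]' >/dev/null; python3 q.py
```

```text
cw deg -2.3 j6 -31.4 tq [ 0.01  -0.254 -0.326] tau6 0.526 F [0.7 0.5 8. ] w 0.044 t 12.78 p [ 0.4786 -0.2387  0.143 ]
cw deg -22.3 j6 -51.4 tq [ 0.027 -0.159 -0.322] tau6 0.518 F [-0.  -0.5  6.8] w 0.0442 t 13.28 p [ 0.4783 -0.2388  0.143 ]
cw deg -42.3 j6 -71.4 tq [-0.007  0.038 -0.363] tau6 0.507 F [-1.1 -0.5  9. ] w 0.044 t 13.78 p [ 0.478  -0.239   0.1431]
cw deg -47.2 j6 -76.4 tq [ 0.155  0.022 -0.322] tau6 0.459 F [-1.4 -0.3  8.7] w 0.0442 t 13.9 p [ 0.4779 -0.2391  0.143 ]
cw deg -52.2 j6 -81.4 tq [ 0.097  0.061 -0.049] tau6 0.674 F [-1.4 -0.1  8.8] w 0.0443 t 14.03 p [ 0.4778 -0.2391  0.143 ]
cw deg -54.7 j6 -83.9 tq [ 0.121  0.106 -0.018] tau6 0.311 F [-1.4 -0.6  9.4] w 0.0441 t 14.15 p [ 0.4778 -0.2391  0.143 ]
cw deg -57.2 j6 -86.4 tq [0.129 0.036 0.144] tau6 0.521 F [-1.3 -0.6  9.5] w 0.0438 t 14.28 p [ 0.4778 -0.239   0.143 ]
cw deg -59.7 j6 -88.9 tq [0.094 0.095 0.303] tau6 0.651 F [-1.7 -0.1  9. ] w 0.0441 t 14.4 p [ 0.4778 -0.2391  0.143 ]
cw deg -62.2 j6 -91.4 tq [ 0.011  0.124 -0.227] tau6 0.154 F [-2.  -1.3  8.9] w 0.0441 t 14.53 p [ 0.4778 -0.2392  0.143 ]
```

```bash

python3 -m pendant '[[[0,0,0],[0.05,0,0],-1],[[0,0,0],[0,0,0],-1],[[0,0,0],[0,0,0],-1]]' >/dev/null; python3 q.py
python3 -m pendant '[[[0,0,0],[0,0,0],0.2],[[0,0,0],[0,0,0],0.6],[[0,0,0],[0,0,0],1],[[0,0,0],[0,0,0],1]]' >/dev/null; python3 q.py
```

```text
cw deg -61.8 j6 -91.0 tq [0.076 0.106 0.035] tau6 0.055 F [-2.  -0.9  8.4] w 0.0444 t 14.9 p [ 0.4778 -0.2392  0.1431]
cw deg -61.9 j6 -91.1 tq [ 0.066 -0.035  0.007] tau6 0.001 F [-0.4  0.3  0.2] w 0.0854 t 15.4 p [ 0.4778 -0.2384  0.1417]
```

```bash

python3 -m pendant '[[[-0.5,0,0],[0,0,0],1],[[-1,0,0],[0,0,0],1],[[-1,0,0],[0,0,0],1],[[-1,0,0],[0,0,0],1],[[-0.8,0,0],[0,0,0],1]]'
python3 -c "
from h import *
togo([.468,.2915,.3]);print(np.round(Rt(),3))"
```

```text
clock: 16.02
eef_pos: [0.4784, -0.2387, 0.316]
tcp_rot: [0.384, 1.535, -0.385]
wrist_force: [0.3, -0.1, -0.8]
grip_width: 0.0854
units [ 0.39  11.568 -6.479] d [-0.0104  0.5302 -0.016 ]
[[ 0.001  0.471  0.882]
 [-0.001  0.882 -0.471]
 [-1.    -0.     0.002]]
```

```bash

python3 -m pendant '[[[0,0.96,-0.54],[0,0,0],1],[[0,0.96,-0.54],[0,0,0],1],[[0,0.96,-0.54],[0,0,0],1],[[0,0.96,-0.54],[0,0,0],1],[[0,0.96,-0.54],[0,0,0],1]]'
python3 -m pendant '[[[0,0.96,-0.54],[0,0,0],1],[[0,0.96,-0.54],[0,0,0],1],[[0,0.96,-0.54],[0,0,0],1],[[0,0.96,-0.54],[0,0,0],1],[[0,0.96,-0.54],[0,0,0],1]]'
python3 -m pendant '[[[0,0.96,-0.54],[0,0,0],1],[[0,0.96,-0.54],[0,0,0],1],[[0,0,0],[0,0,0],1],[[0,0,0],[0,0,0],1]]'
python3 - <<'E'
from h import *
import pickle
c=snap('wrist','w5.png');pickle.dump(c,open('c5.pkl','wb'))
togo([.468,.2915,.3])
E
```

```text
clock: 16.65
eef_pos: [0.4731, -0.017, 0.3141]
tcp_rot: [0.385, 1.536, -0.385]
wrist_force: [0.4, -0.1, -0.6]
grip_width: 0.0855
clock: 17.27
eef_pos: [0.4684, 0.2033, 0.3141]
tcp_rot: [0.385, 1.536, -0.385]
wrist_force: [0.0, 0.7, -0.4]
grip_width: 0.0857
clock: 17.77
eef_pos: [0.4666, 0.2897, 0.3137]
tcp_rot: [0.384, 1.537, -0.385]
wrist_force: [-0.1, -0.6, 1.0]
grip_width: 0.0856
units [0.348 0.065 0.001] d [ 0.0013  0.0023 -0.0139]
```

View pics/w5.png

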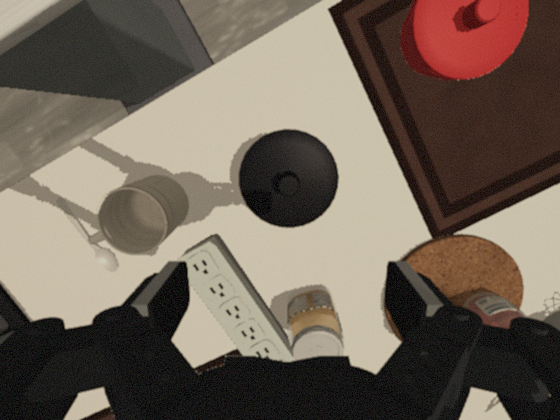

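```bash
python3 - <<'E'
from h import *
import pickle
c=pickle.load(open('c5.pkl','rb'));im=c['img']
fit(c,im.max(2)<75,.070,(270,170))
cv2.imwrite('pics/k5.png',cv2.convertScaleAbs(cv2.resize(im[140:220,245:335,::-1],None,fx=6,fy=6,interpolation=cv2.INTER_CUBIC),alpha=3))
E
```

```text
box [239 130] [337 226] circ [0.4679 0.2906] 0.0586 ell [4.678000e-01 2.907000e-01 1.148000e-01 1.157000e-01 1.336937e+02]
```

View pics/k5.png

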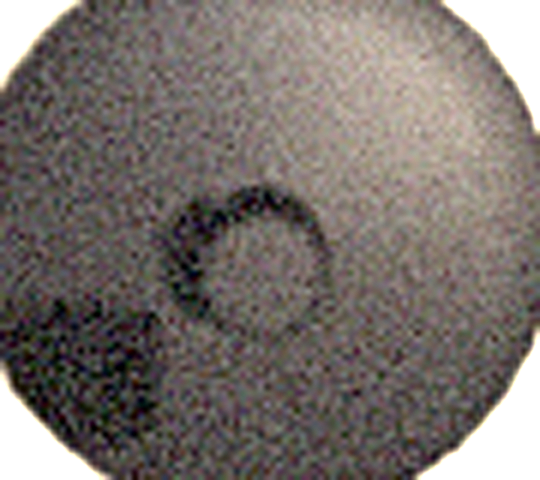

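```bash
python3 - <<'E'
from h import *
import pickle
c=pickle.load(open('c5.pkl','rb'))
print(ray(c,289.3,184.8,.109))
togo([.4677,.2912,.13])
E
```

```text
[0.46706254 0.2926384  0.109     ]
units [ 4.598e+00  5.800e-02 -3.000e-03] d [ 0.001   0.002  -0.1839]
```

```bash

python3 -m pendant '[[[0.9,0.06,0],[0,0,0],1],[[0.9,0,0],[0,0,0],1],[[0.9,0,0],[0,0,0],1],[[0.9,0,0],[0,0,0],1],[[0.7,0,0],[0,0,0],1]]'
python3 -m pendant '[[[0.25,0,0],[0,0,0],1],[[0,0,0],[0,0,0],1],[[0,0,0],[0,0,0],1]]'
python3 - <<'E'
from h import *
togo([.4675,.2915,.087]);snap('wrist','w6.png')
E
```

```text
clock: 18.45
eef_pos: [0.4677, 0.2903, 0.1407]
tcp_rot: [0.386, 1.537, -0.387]
wrist_force: [0.4, 0.9, -0.3]
grip_width: 0.0855
clock: 18.82
eef_pos: [0.4691, 0.2924, 0.1338]
tcp_rot: [0.387, 1.534, -0.384]
wrist_force: [-0.5, 0.3, 0.8]
grip_width: 0.0856
units [ 1.169 -0.041 -0.028] d [-0.0016 -0.0009 -0.0468]
```

View pics/w6.png

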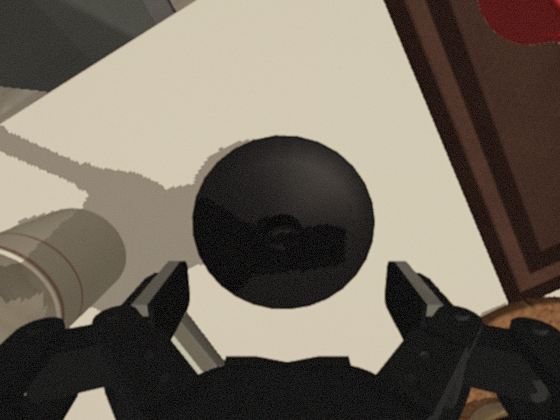

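```bash

python3 -m pendant '[[[0.6,-0.04,-0.03],[0,0,0],1],[[0.5,0,0],[0,0,0],1],[[0,0,0],[0,0,0],1],[[0,0,0],[0,0,0],0.5]]'
python3 - <<'E'
from h import *
togo([.4675,.2915,.087])
E
```

```text
clock: 19.38
eef_pos: [0.4671, 0.2918, 0.0895]
tcp_rot: [0.386, 1.535, -0.384]
wrist_force: [0.1, 1.4, 0.1]
grip_width: 0.0696
units [ 0.062 -0.002  0.013] d [ 0.0004 -0.0003 -0.0025]
```

```bash

python3 -m pendant '[[[0.08,0,0.01],[0,0,0],0],[[0,0,0],[0,0,0],-0.3],[[0,0,0],[0,0,0],-1],[[0,0,0],[0,0,0],-1],[[0,0,0],[0,0,0],-1]]'
python3 q.py
```

```text
clock: 20.0
eef_pos: [0.467, 0.2913, 0.0856]
tcp_rot: [0.385, 1.535, -0.384]
wrist_force: [-0.5, 0.2, 5.6]
grip_width: 0.0234
cw deg -61.9 j6 -32.5 tq [-0.079  0.092  0.013] tau6 0.0 F [-0.5  0.2  5.6] w 0.0234 t 20.0 p [0.467  0.2913 0.0856]
```

```bash

python3 -m pendant '[[[-0.3,0,0],[0,0,0],-1],[[-0.6,0,0],[0,0,0],-1],[[-0.9,0,0],[0,0,0],-1],[[-1,0,0],[0,0,0],-1],[[-1,0,0],[0,0,0],-1]]'
python3 -m pendant '[[[-1,0,0],[0,0,0],-1],[[-0.7,0,0],[0,0,0],-1],[[0,0,0],[0,0,0],-1],[[0,0,0],[0,0,0],-1]]'
python3 q.py
python3 - <<'E'
from h import *
import pickle
c=snap('wrist','w7.png');pickle.dump(c,open('c7.pkl','wb'));c=snap('scene','s7.png')
togo([.4784,-.2387,.3])
E
```

```text
clock: 20.62
eef_pos: [0.4657, 0.2907, 0.2377]
tcp_rot: [0.384, 1.538, -0.386]
wrist_force: [0.7, 0.6, -1.6]
grip_width: 0.0231
clock: 21.12
eef_pos: [0.4656, 0.2906, 0.3031]
tcp_rot: [0.384, 1.538, -0.386]
wrist_force: [0.2, 0.1, -2.2]
grip_width: 0.0228
cw deg -61.9 j6 -32.5 tq [ 0.031 -0.057  0.034] tau6 -0.0 F [ 0.2  0.1 -2.2] w 0.0228 t 21.12 p [0.4656 0.2906 0.3031]
units [  0.085 -11.511   6.524] d [ 0.013  -0.5291 -0.0024]
```

View pics/w7.png

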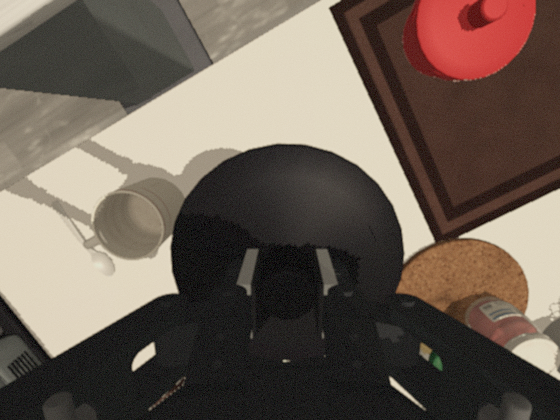

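View pics/s7.png

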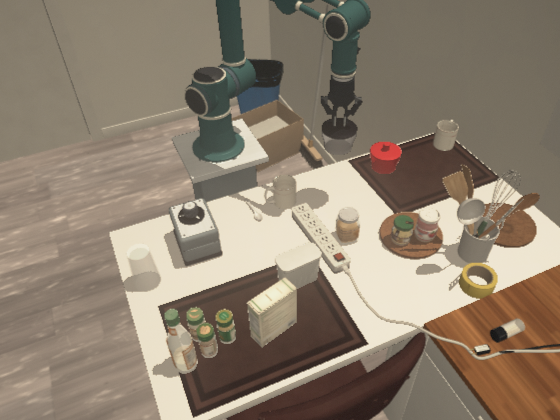

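```bash
python3 - <<'E'
from h import *
import pickle
from scipy.optimize import least_squares
c=pickle.load(open('c7.pkl','rb'));im=c['img']
m=cv2.GaussianBlur(im,(3,3),0).max(2)<75
pts=[]
for v in range(160,285,5):
    r=np.where(m[v,165:415])[0]+165
    pts+=[(r.min()-.5,v),(r.max()+.5,v)]
P=np.array([ray(c,u,v,.2875)[:2] for u,v in pts])
def f(q): return np.hypot(P[:,0]-q[0],P[:,1]-q[1])-q[2]
s=least_squares(f,[.466,.29,.058],loss='soft_l1',f_scale=.001);print(s.x,np.abs(s.fun).max(),'tcp',read_state()['eef_pos'])
print('tool yz off', (Rt().T@np.array([s.x[0]-.4656,s.x[1]-.2906,0])))
E
python3 -m pendant '[[[0,-0.5,0.28],[0,0,0],-1],[[0,-0.9,0.51],[0,0,0],-1],[[0,-0.96,0.54],[0,0,0],-1],[[0,-0.96,0.54],[0,0,0],-1],[[0,-0.96,0.54],[0,0,0],-1]]'
python3 -m pendant '[[[0,-0.96,0.54],[0,0,0],-1],[[0,-0.96,0.54],[0,0,0],-1],[[0,-0.96,0.54],[0,0,0],-1],[[0,-0.96,0.54],[0,0,0],-1],[[0,-0.96,0.54],[0,0,0],-1]]'
python3 -m pendant '[[[0,-0.96,0.54],[0,0,0],-1],[[0,-0.9,0.51],[0,0,0],-1],[[0,-0.5,0.28],[0,0,0],-1],[[0,0,0],[0,0,0],-1],[[0,0,0],[0,0,0],-1]]'
python3 -c "
from h import *
togo([.4784,-.2387,.3])"
```

```text
[0.46739902 0.29031152 0.05978341] 0.017753326002596596 tcp [0.465375   0.29039198 0.30236253]
tool yz off [-6.00219442e-06  5.93864628e-04  1.72249599e-03]
clock: 21.85
eef_pos: [0.4698, 0.0932, 0.303]
tcp_rot: [0.384, 1.539, -0.386]
wrist_force: [0.0, -0.2, -2.1]
grip_width: 0.0228
clock: 22.48
eef_pos: [0.4745, -0.1268, 0.303]
tcp_rot: [0.385, 1.539, -0.385]
wrist_force: [0.6, 0.0, -1.3]
grip_width: 0.0228
clock: 23.1
eef_pos: [0.4774, -0.2331, 0.3036]
tcp_rot: [0.386, 1.539, -0.384]
wrist_force: [0.0, 0.3, -2.3]
grip_width: 0.0226
units [ 0.09  -0.112  0.088] d [ 0.001  -0.0056 -0.0036]
```

```bash

python3 -m pendant '[[[0.4,-0.11,0.06],[0,0,0],-1],[[0.4,0,0],[0,0,0],-1],[[0,0,0],[0,0,0],-1],[[0,0,0],[0,0,0],-1]]'
python3 -c "
from h import *
togo([.4775,-.2382,.226]);snap('wrist','w8.png');snap('scene','s8.png')"
```

```text
clock: 23.6
eef_pos: [0.4779, -0.2387, 0.2726]
tcp_rot: [0.385, 1.537, -0.384]
wrist_force: [0.1, -0.6, -1.6]
grip_width: 0.0225
units [ 1.165  0.005 -0.014] d [-0.0004  0.0005 -0.0466]
```

```bash
python3 -c "
import cv2
im=cv2.imread('pics/s8.png');cv2.imwrite('pics/s8c.png',cv2.resize(im[110:270,110:290],None,fx=3.7,fy=3.7,interpolation=2))"
```

```text
(no output)
```

View pics/s8c.png

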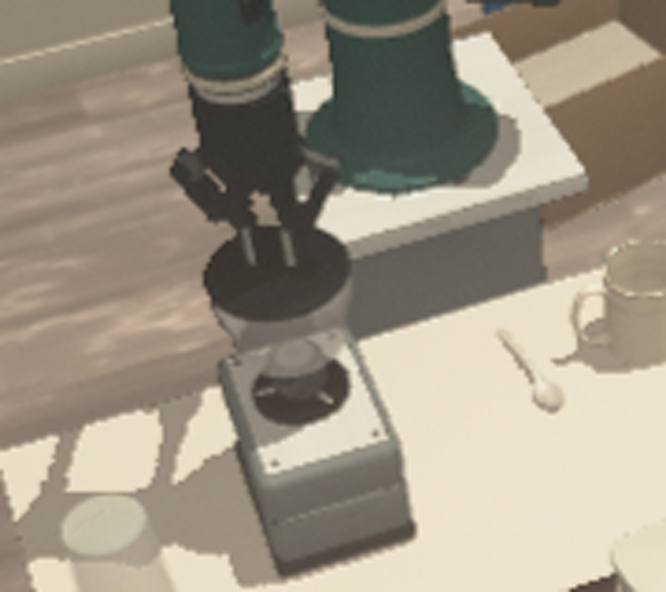

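Hopper is level above the dial (mouth near crop (285,345), dial at (300,355)). I lower it to just above the seat, then in small steps.

```bash

python3 -m pendant '[[[0.4,0,-0.01],[0,0,0],-1],[[0.4,0,0],[0,0,0],-1],[[0.25,0,0],[0,0,0],-1],[[0,0,0],[0,0,0],-1],[[0,0,0],[0,0,0],-1]]'
python3 -c "
from h import *
togo([.4775,-.2382,.2106])"; python3 q.py
```

```text
clock: 24.32
eef_pos: [0.4778, -0.2389, 0.2311]
tcp_rot: [0.385, 1.536, -0.385]
wrist_force: [-0.1, 0.4, -1.7]
grip_width: 0.0226
units [ 0.511  0.012 -0.015] d [-0.0003  0.0007 -0.0205]
cw deg -61.9 j6 -91.1 tq [0.007 0.025 0.001] tau6 0.0 F [-0.1  0.4 -1.7] w 0.0226 t 24.32 p [ 0.4778 -0.2389  0.2311]
```

```bash

python3 -m pendant '[[[0.12,0,-0.01],[0,0,0],-1],[[0.1,0,0],[0,0,0],-1]]' >/dev/null; python3 q.py
python3 -m pendant '[[[0.07,0,0],[0,0,0],-1]]' >/dev/null; python3 q.py
python3 -m pendant '[[[0.07,0,0],[0,0,0],-1]]' >/dev/null; python3 q.py
python3 -m pendant '[[[0.0,0,0],[0,0,0],-1]]' >/dev/null; python3 q.py
```

```text
cw deg -61.9 j6 -91.1 tq [-0.011  0.038 -0.051] tau6 -0.0 F [-0.7 -0.9 -1.4] w 0.023 t 24.57 p [ 0.4774 -0.2387  0.2222]
cw deg -61.9 j6 -91.1 tq [ 0.034  0.003 -0.007] tau6 0.0 F [ 0.2 -1.2 -1.3] w 0.0227 t 24.7 p [ 0.4772 -0.2385  0.219 ]
cw deg -61.9 j6 -91.1 tq [-0.004 -0.018  0.034] tau6 0.0 F [-1.2 -1.1 -2.6] w 0.0227 t 24.82 p [ 0.4772 -0.2386  0.2163]
cw deg -61.9 j6 -91.1 tq [-0.027  0.01  -0.058] tau6 -0.0 F [ 0.3  0.5 -1.8] w 0.0225 t 24.95 p [ 0.477  -0.2385  0.2161]
```

```bash

python3 -m pendant '[[[0.06,0,0],[0,0,0],-1]]' >/dev/null; python3 q.py
python3 -m pendant '[[[0.05,0,0],[0,0,0],-1]]' >/dev/null; python3 q.py
python3 -m pendant '[[[0.03,0,0],[0,0,0],-1]]' >/dev/null; python3 q.py
python3 -m pendant '[[[0,0,0],[0,0,0],-1]]' >/dev/null; python3 q.py
```

```text
cw deg -61.9 j6 -91.1 tq [-0.008  0.056 -0.009] tau6 0.0 F [-0.2 -0.1 -1.8] w 0.0228 t 25.07 p [ 0.4775 -0.2387  0.2143]
cw deg -61.9 j6 -91.1 tq [ 0.013 -0.025 -0.045] tau6 0.0 F [-1.3 -0.4 -1.1] w 0.0229 t 25.2 p [ 0.4773 -0.2386  0.212 ]
cw deg -61.9 j6 -91.1 tq [-0.013  0.012  0.035] tau6 0.0 F [ 0.4  1.  -1.9] w 0.0228 t 25.32 p [ 0.4772 -0.2386  0.2107]
cw deg -61.9 j6 -91.1 tq [0.005 0.033 0.056] tau6 0.0 F [ 0.2 -0.  -1.1] w 0.0229 t 25.45 p [ 0.4772 -0.2386  0.2108]
```

```bash

python3 -m pendant '[[[0.025,0,0],[0,0,0],-1]]' >/dev/null; python3 q.py
python3 -m pendant '[[[0.025,0,0],[0,0,0],-1]]' >/dev/null; python3 q.py
python3 -m pendant '[[[0.025,0,0],[0,0,0],-1]]' >/dev/null; python3 q.py
```

```text
cw deg -61.9 j6 -91.1 tq [ 0.17   0.379 -0.027] tau6 -0.001 F [-1.8  0.8  5.4] w 0.0227 t 25.57 p [ 0.4774 -0.2387  0.2106]
cw deg -61.9 j6 -91.1 tq [0.343 0.681 0.027] tau6 -0.001 F [-3.1  1.9  9.8] w 0.0227 t 25.7 p [ 0.4775 -0.2387  0.2106]
cw deg -61.9 j6 -91.1 tq [ 0.499  0.961 -0.013] tau6 -0.001 F [-6.7  2.9 14. ] w 0.0231 t 25.82 p [ 0.4776 -0.2388  0.2106]
```

```bash

python3 -m pendant '[[[-0.045,0,0],[0,0,0],-1],[[0,0,0],[0,0,0],-1]]' >/dev/null; python3 q.py
python3 -m pendant '[[[0,0,0],[0,0,0],-0.4],[[0,0,0],[0,0,0],0],[[0,0,0],[0,0,0],0.6],[[0,0,0],[0,0,0],1],[[0,0,0],[0,0,0],1]]' >/dev/null; python3 q.py
python3 -m pendant '[[[-0.3,0,0],[0,0,0],1],[[-0.6,0,0],[0,0,0],1],[[-1,0,0],[0,0,0],1],[[-1,0,0],[0,0,0],1],[[0,0,0],[0,0,0],1]]' >/dev/null; python3 q.py
python3 - <<'E'
from h import *
import pickle
c=snap('wrist','w9.png');pickle.dump(c,open('c9.pkl','wb'));c=snap('scene','s9.png')
im=c['img'][:,:,::-1];cv2.imwrite('pics/s9c.png',cv2.resize(im[110:270,110:290],None,fx=3.7,fy=3.7,interpolation=2))
E
```

```text
cw deg -61.9 j6 -91.1 tq [ 0.136  0.25  -0.028] tau6 0.001 F [-2.   1.3  4.8] w 0.0227 t 26.07 p [ 0.4777 -0.2388  0.2106]
cw deg -61.9 j6 -91.1 tq [ 0.058 -0.016  0.01 ] tau6 0.0 F [-0.4 -0.3 -0.2] w 0.0855 t 26.7 p [ 0.4773 -0.2386  0.2096]
cw deg -61.9 j6 -91.1 tq [-0.04  -0.057 -0.035] tau6 -0.0 F [-0.2 -0.1  0.6] w 0.0853 t 27.32 p [ 0.4794 -0.2398  0.3315]
```

View pics/w9.png

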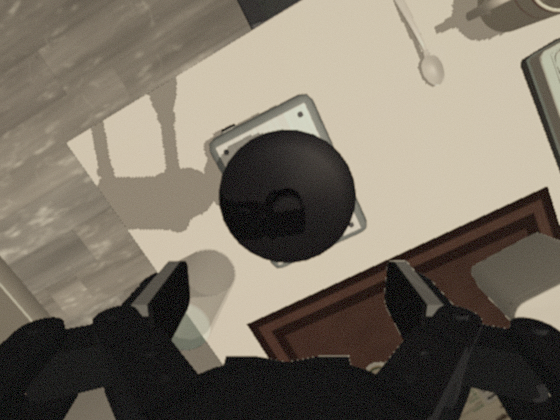

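View pics/s9c.png

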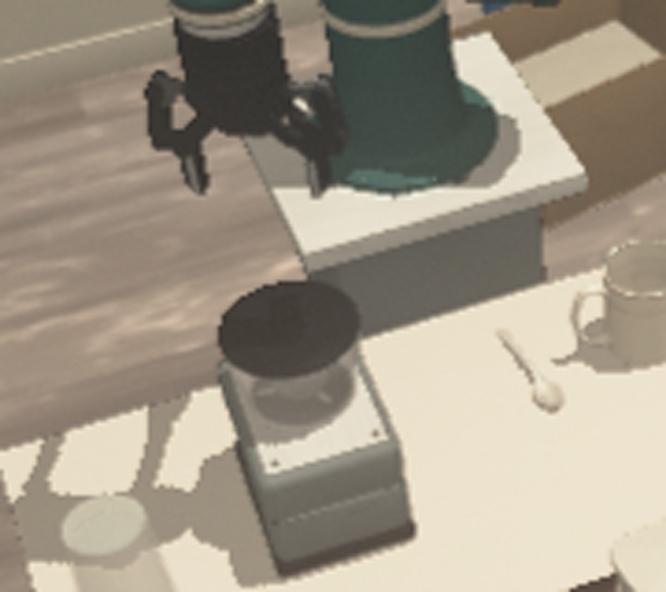

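```bash
python3 - <<'E'
from h import *
import pickle
c=pickle.load(open('c9.pkl','rb'));im=c['img']
m=cv2.morphologyEx((im.max(2)<62).astype(np.uint8),cv2.MORPH_OPEN,np.ones((9,9)))
for z in (.195,.208): fit(c,m,z,(265,170))
E
python3 -m pendant '[[[0,0,0],[0,0,0],1],[[0,0,0],[0,0,0],1]]'; python3 q.py
```

```text
box [220 131] [354 261] circ [ 0.4795 -0.2398] 0.0592 ell [ 4.807000e-01 -2.426000e-01  1.081000e-01  1.190000e-01  1.130764e+02]
box [220 131] [354 261] circ [ 0.4766 -0.2382] 0.0564 ell [ 4.777000e-01 -2.409000e-01  1.030000e-01  1.134000e-01  1.130764e+02]
clock: 27.68
eef_pos: [0.4766, -0.2383, 0.3242]
tcp_rot: [0.386, 1.539, -0.385]
wrist_force: [-0.8, -0.0, -1.0]
grip_width: 0.0853
cw deg -61.9 j6 -91.1 tq [-0.01  -0.012  0.036] tau6 -0.0 F [-0.8 -0.  -1. ] w 0.0853 t 27.68 p [ 0.4766 -0.2383  0.3242]
```

```bash
python3 -c "
from bench import *
print(sign_off())"
```

```text
the job is handed in; nothing more can be done
None
```

The grinder is set six clicks back from burr contact, and the hopper is released and sitting home on its seat. The job was handed in at about 28 s of the 72 s allowed; the interface gave no verdict.

- **Dial:** I turned it clockwise until the burrs touched, three clicks from where it started. The contact showed in the wrist torque, which kept rising to 0.69 N m about 4° past that notch instead of falling as it had at the others. I then turned it back 120°, watching the notch torque at the start and the end. The dial did not slip in the fingers. In the final notch the torque was 0.04 N m before I let go and 0.01 N m after. The dial has no marks, so that setting is judged from torque and angle alone.
- **Hopper:** I used the black-lidded one and left the red look-alike alone. It slid over the seat without catching and met the deck at the expected height to within the reading. I pressed with at most about 14 N before releasing.
- **Last checks:** The camera put the lid 1–1.5 mm from the dial's axis with its rim at the right height. One ellipse fit put it about 4.5 mm off, but its outline came out oval, so I trusted the circle fit and the contact height instead. The wrist force was only sensor noise (about 1 N), with the open gripper about 0.11 m above the hopper. I approached nothing else on the table and it looked unmoved in the last pictures, but I did not measure it again.

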